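Open the child-safe medicine box

TASK

Open the white medicine box on the kitchen table: slide the steel keeper fully aside, away from the knob, then twist the sprung black knob clockwise all the way to its stop and hold it there a moment, so that the lid springs up, and let the knob go so that it turns back home. Leave the keeper aside and the lid standing ajar, and do not push the small cup, the jar or the bowl beside it out of place.

Things in the scene. Friction and masses are not known exactly. Their poses are not given: they have to be found in the camera images.
- medbox: White steel medicine box, 290 (x) by 290 (y) by 100 mm high, fixed to the table; place and yaw vary. Origin under its centre; x points from its front (robot side) to its hinge side, y to its left seen from the robot, z up. Its front 120 mm is a fixed deck, top 100 mm above the table, with keeper and knob; behind it lies the flat lid (green cross), level with the deck
- knob_grip (a point): Grip point of the latch knob: on its vertical turning axis, 38 mm above the deck, at box x = -0.070, y = 0. Its black bar grip is 38 mm long, 15 mm thick, from 14 to 54 mm above the deck. The point's x axis runs along the bar (at joint 0 along the box's x), y across it, z up. Below the bar a steel hub 36 mm across, a tongue and a lug (all under 15 mm above the deck) turn with it
- knob (a joint): Angle of the knob (rad): 0 at home, grows clockwise seen from above, stop at 1.3. A spring drives it home: 0.05 N m at 0, 0.2 N m at the stop. With the keeper closed it is blocked at about 0.1; the keeper must be open by 0.016 or more to let it turn. The tongue leaves the lid at about 0.92
- tongue_tip (a point): Tip of the knob's steel tongue, a round bar 10 mm thick, 71 mm from the knob's axis, 5 mm above the deck; at knob joint 0 it points to the box's +x and holds down the lid's edge. A like lug, 36 mm long, points to the box's +y and runs against the keeper's bar while that is closed
- keeper_tab (a point): Grip point of the keeper's upright steel tab, 29 mm above the deck, on the middle of the tab. The tab is 12 mm thick along the box's x, 24 mm long along y and spans heights 11 to 41 mm above the deck. At keeper joint 0 it lies at box x = -0.057, y = +0.078. The point's axes are the box's axes
- keeper (a joint): Travel of the keeper (m) along the box's +y, away from the knob: about 0 closed (its bar bars the knob's lug), 0.034 fully open at its stop. It slides with about 1.5 N of friction and stays where it is left
- lid_edge (a point): Middle of the lid's front edge, on its top face; closed, at box x = -0.024, y = 0, level with the deck
- lid (a joint): Lid angle (rad): about 0 closed, 0.32 fully sprung up (edge about 53 mm higher). The lid is hinged at the box's far (+x) side, and a spring raises it within about half a second once the tongue is off it; it stays up by itself
- pill_cup: Bystander: small white plastic cup, 32 mm across and 32 mm high, loose on the deck's corner at the box's -x, -y side. Origin under its centre
- jam_jar: Bystander: jar with steel cap, 68 mm across, 90 mm high, loose on the table at the box's +y side. Origin under its centre
- bowl: Bystander: white bowl, 110 mm across, 50 mm high, loose on the table at the box's -y side. Origin under its centre

How it is judged:
By the outcome, as a careful person would: the job done as asked, in the order asked, and still so for the second after the job is handed in, with the robot touching nothing.
It also fails if it takes over 54 s, if anything falls off the work surface, if the arm or the gripper's body presses on something with over 40 N, if the wrist force passes 120 N, or if a joint passes its speed limit or range.

ROBOT

A 7-joint arm with a two-finger parallel gripper is mounted at the origin on the work surface. World frame = base frame: x ahead of the robot, y to its left, z up, the work surface at z = 0. Lengths are in m, angles in rad, forces in N, time in s.
With the tool pointing down it reaches from about 0.4 to 0.925 m from the base axis. Payload 5.6 kg.
Tool frame: the origin (TCP) lies on the centre line of the jaws, within the pads' length; the fingertips stand 25 mm ahead of it and the grasp point (between the pads) lies 6 mm ahead of it (manip.tip_extent is the distance from the TCP to the fingertips, in m); z points along the fingers, y is the line along which they close (so a half turn about z gives the same grasp; the last joint's range is limited). The gripper opens to 85 mm and grips with 20 to 120 N. Pads are 22 mm wide; open, the fingers measure 114 mm over their backs; the gripper's body (76 mm by 85 mm) begins 54 mm behind the grasp point. The pads swing forward as they close: fully open they stand 13 mm farther back than shut.
Start: joints at [-1.357, 0.468, -0.012, 1.603, 0.006, 1.071, -0.056], TCP at [0.165, 0.629, 0.256] pointing down, gripper open.
Joint ranges: [-2.53, 2.53], [-0.31, 2.02], [-1.57, 1.55], [0.28, 2.44], [-1.29, 4.43], [0.15, 1.84], [-2.92, 2.92]. Speed limits (rad/s): [2.57, 2.57, 3.14, 3.14, 3.14, 3.14, 3.14].

INTERFACE

Orientations are given as a 3x3 rotation matrix whose columns are the frame's x, y, z axes.
In Python, from station import manip gives the robot as it stands.
- The arm moves only by the tool step_arm, never from a script. Its argument "motion" is a list of rows, each a list of 4 numbers: the shift along the tool's x, y, z in units of 0.3 m (1.0 is 0.3 m), then the turn about the tool's z in units of 360 degrees (1.0 is 360 degrees). In form: [[tx, ty, tz, roll], ...]. A call has exactly 8 rows; each row is the pose to reach, as a shift and turn from the pose commanded when the call began, along the tool's axes at that moment, turning the shorter way round; what a row does not reach only later rows make up. A row lasts 1/8 s, in which the tool goes at most 62.5 mm and 10.7 degrees, less where a joint would pass 70% of its speed; a pose out of reach is approached as far as the arm can. A call with a number of a shift or a turn outside -1 to 1 is refused whole. A call with a gripper value outside its range is refused whole. "grip" is the opening, from -1 (shut) to 1 (fully open), set as the call begins (left out, the last holds). The fingers move at their own pace and stop on an object; "force" is the grip in N (left out, the last holds). Time passes only in rows, so rows that repeat a pose let the fingers close, or fill a call up. It gives the time, the measured TCP pose, the force, the opening and the grip force at its end, in the units of the state.
- manip.get_state(): the state, without advancing time (a new reading comes with each control period).
- manip.camera(name): name is "scene" or "top"; returns the picture (420x560x3 uint8, red, green, blue); there is no depth.
- manip.camera_params(name): a dict with "intrinsics" (3x3 intrinsics, pixels), "k1" (the pictures are not rectified: a ray, as slopes to the right and down, at radius r is drawn at 1 + k1 r^2 times it, then the intrinsics apply), "R" (3x3) and "t" (3): a world point X has camera coordinates R X + t. Camera axes: x right, y down, z forward; pixel columns grow to the right and rows downward; lengths in m; the calibration is good to about 2 mm. A picture is of the moment at which its call begins. camera_params takes no time and is no camera call.
- manip.hand_in(): hands the job in; it is judged then, once.
Trained networks look in the newest picture that a camera, given by its name, has taken for a name from the list of things; names that differ only in an ending like _2 or _b are one class to them, and where a whole thing is asked for, a point or a joint stands for the part that bears it (a point fixed in the world has none). Each returns a list of dicts, best first, with "score" (0 to 1); they miss things now and then, are a little off and sometimes report something else, mostly with a low value. They report only what shows in the picture. A call takes as long as a camera call.
- manip.find_in(camera, thing): "rect" ([centre column, centre row, width, height] in pixels, round what is visible of it).
The state is a dict: "t": time; "q": joint angles; "qd": joint speeds; "effort": joint torques, N m; "tool_pos": TCP position; "tcp_rot": TCP orientation; "wrist_force": force on the tool from outside, world axes, zero at the start; "ft_torque": the same for the moment, N m; "finger_gap": opening from 0.0 (shut) to 1.0 (fully open); "grasp_force": force on a finger pad.
Only numpy, scipy, OpenCV 4.12 (cv2) and the standard library are available. Lean on these libraries where they do the work, as an engineer would, in place of code of your own. Each camera call takes 0.05 s, during which the arm holds its last target. There are 200 camera calls.

## Working session

There is one attempt and no reset: what is moved stays moved. The work goes in short steps, Python scripts to look and compute and a tool call to move; the robot and the scene stay as the last step left them, time stands still between calls to the robot, and variables do not carry over. Pictures are saved under pics/ and viewed, at most 10 in all, crops included, and the job is handed in when it is done.

Besides the shell and the picture viewer there is one more tool, called as name([rows], argument=value, ...), one row to a line, values as JSON. step_arm: Moves the arm, as the interface text tells. Shifts and turns lie within -1 to 1; 1 stands for 0.3 m of shift or 360 degrees of turn. Its arguments: {"type":"object","properties":{"motion":{"type":"array","items":{"type":"array","items":{"type":"number","minimum":-1,"maximum":1}}},"grip":{"type":"number"},"force":{"type":"number"}},"required":["motion"]}

```bash
mkdir -p pics; ls; python3 - <<'E'
from station import manip
import cv2,numpy as np
s=manip.get_state(); print(s['t'],s['tool_pos'],np.round(s['tcp_rot'],3).tolist(),s['finger_gap'],manip.tip_extent)
for c in ('scene','top'):
    im=manip.camera(c); cv2.imwrite(f'pics/{c}0.png',im[:,:,::-1])
    p=manip.camera_params(c); print(c,{k:np.round(v,4).tolist() for k,v in p.items()})
    for n in ('medbox','knob_grip','keeper_tab','tongue_tip','lid_edge','pill_cup'):
        print(n,[(np.round(d['rect'],1).tolist(),round(d['score'],2)) for d in manip.find_in(c,n)][:2])
E
```

```text
pics
0.0 [0.16503511 0.62813933 0.25533706] [[-0.967, 0.254, -0.0], [0.254, 0.967, -0.002], [-0.0, -0.002, -1.0]] 1.003293638050096 0.025
scene {'intrinsics': [[396.1697, 0.0, 280.425], [0.0, 396.1697, 214.4841], [0.0, 0.0, 1.0]], 'k1': -0.0973, 'R': [[0.7652, 0.6436, -0.0108], [0.4073, -0.4971, -0.7661], [-0.4985, 0.5819, -0.6426]], 't': [-0.4968, -0.144, 1.1577]}
medbox [([291.4, 233.1, 185.4, 157.3], 0.71), ([278.4, 186.2, 36.3, 35.6], 0.31)]
knob_grip [([276.9, 187.4, 32.0, 34.1], 0.95)]
keeper_tab [([290.4, 173.2, 25.1, 31.6], 0.8)]
tongue_tip [([276.9, 184.9, 36.8, 34.1], 0.92)]
lid_edge [([312.8, 224.0, 139.9, 103.8], 0.89)]
pill_cup [([216.1, 207.5, 15.1, 17.6], 0.51)]
top {'intrinsics': [[404.5853, 0.0, 276.052], [0.0, 404.5853, 208.4377], [0.0, 0.0, 1.0]], 'k1': -0.1133, 'R': [[-0.0176, -0.9989, -0.0441], [-0.9886, 0.024, -0.1488], [0.1497, 0.041, -0.9879]], 't': [0.0824, 0.6318, 0.8565]}
medbox [([262.0, 219.8, 142.8, 148.5], 0.91)]
knob_grip [([260.4, 239.1, 26.7, 46.2], 0.63), ([230.3, 249.1, 37.2, 11.1], 0.51)]
keeper_tab [([230.9, 248.8, 38.3, 8.5], 0.76), ([260.6, 190.2, 138.8, 92.0], 0.49)]
tongue_tip [([258.3, 240.0, 29.2, 43.3], 0.89)]
lid_edge [([257.0, 190.9, 139.6, 93.1], 0.87), ([164.2, 234.3, 41.7, 30.3], 0.59)]
pill_cup [([321.2, 270.6, 17.2, 17.2], 0.77)]
```

```bash
python3 - <<'E'
import cv2
a=cv2.imread('pics/top0.png')[120:320,140:390]; cv2.imwrite('pics/top0c.png',cv2.resize(a,None,fx=3,fy=3,interpolation=cv2.INTER_CUBIC))
a=cv2.imread('pics/scene0.png')[130:330,170:420]; cv2.imwrite('pics/scene0c.png',cv2.resize(a,None,fx=3,fy=3,interpolation=cv2.INTER_CUBIC))
E
```

```text
(no output)
```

View pics/top0c.png

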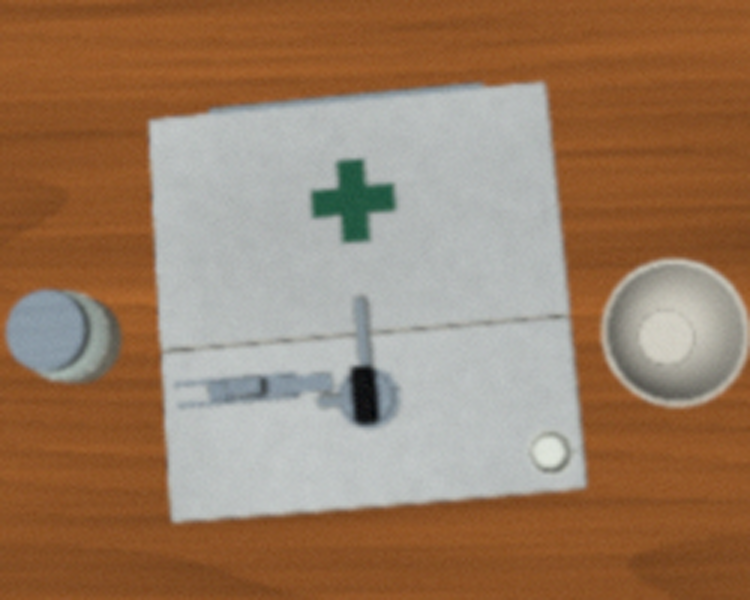

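View pics/scene0c.png

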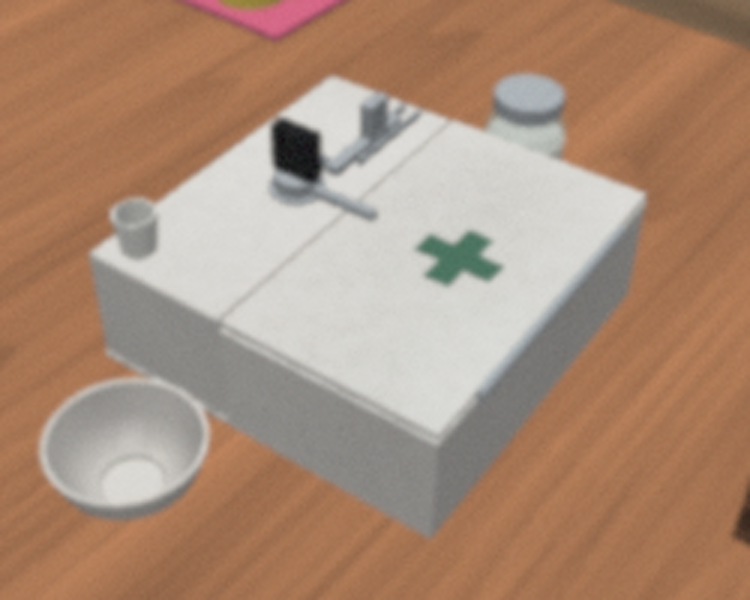

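The top crop shows the box corners at (150,119), (546,83), (585,487) and (172,521), with the knob near (365,395) and the keeper tab near (250,387). The scene crop shows corners at (335,76), (93,255), (437,440) and (645,195). I'll fit the box pose to these.

```bash
cat > h.py <<'E'
import numpy as np
from station import manip
def proj(c,X):
    p=manip.camera_params(c); Y=np.asarray(X)@np.array(p['R']).T+np.array(p['t']); s=Y[:,:2]/Y[:,2:]
    s=s*(1+p['k1']*(s**2).sum(1,keepdims=True)); K=np.array(p['intrinsics'])
    return s*[K[0,0],K[1,1]]+K[:2,2]
def box2w(b,P):
    P=np.asarray(P,float);c,s=np.cos(b[2]),np.sin(b[2])
    return np.c_[b[0]+c*P[:,0]-s*P[:,1], b[1]+s*P[:,0]+c*P[:,1], P[:,2]]
E
python3 - <<'E'
from h import *
from scipy.optimize import least_squares
h=.145
C=[[h,h,.1],[h,-h,.1],[-h,-h,.1],[-h,h,.1]]
obs={'top':np.array([[150,119],[546,83],[585,487],[172,521]])/3-1/3+[140,120],
'scene':np.array([[645,195],[437,440],[93,255],[335,76]])/3-1/3+[170,130]}
for cs in (('top',),('scene',),('top','scene')):
    r=least_squares(lambda b:np.concatenate([(proj(c,box2w(b,C))-obs[c]).ravel() for c in cs]),[.6,0,0])
    print(cs,r.x.round(4),r.fun.round(1))
b=r.x; np.save('box.npy',b)
P=[[-.07,0,.154],[-.07,0,.114],[-.057,.078,.141],[-.057,.078,.111],[-.07+.071,0,.105]]
W=box2w(b,P);print(W.round(4))
for c,o in(('top',(140,120)),('scene',(170,130))): print(c,((proj(c,W)-o)*3+1).round(0).tolist())
E
```

```text
('top',) [0.6042 0.1012 0.0635] [-0.4 -0.4  0.2 -0.7  1.   0.6 -0.8  0.3]
('scene',) [0.6085 0.0993 0.0633] [ 1.7  0.2  0.6 -0.3 -2.  -0.6 -0.5 -0.5]
('top', 'scene') [0.6059 0.1009 0.0637] [-0.2 -1.1  0.3 -1.4  1.1 -0.3 -0.6 -0.5  1.  -0.6 -0.1 -1.5 -2.2 -1.4
 -0.9 -1. ]
[[0.536  0.0964 0.154 ]
 [0.536  0.0964 0.114 ]
 [0.544  0.1751 0.141 ]
 [0.544  0.1751 0.111 ]
 [0.6069 0.1009 0.105 ]]
top [[363.0, 391.0], [368.0, 394.0], [247.0, 382.0], [254.0, 385.0], [361.0, 293.0]]
scene [[296.0, 126.0], [297.0, 172.0], [373.0, 99.0], [372.0, 132.0], [376.0, 216.0]]
```

```bash
cat >> h.py <<'E'
def plan(bx,by,z,ydeg):
    "row from the present pose to a box point (TCP height z), tool y at ydeg in the box frame"
    b=np.load('box.npy'); s=manip.get_state(); R=np.array(s['tcp_rot'])
    d=R.T@(box2w(b,[[bx,by,z]])[0]-s['tool_pos'])
    now=np.arctan2(R[1,1],R[0,1]); turn=-(b[2]+np.radians(ydeg)-now)
    turn=(turn+np.pi)%(2*np.pi)-np.pi
    print('t',round(s['t'],2),'row',(d/.3).round(4).tolist(),round(turn/2/np.pi,4),'F',np.round(s['wrist_force'],1),'gap',round(s['finger_gap'],3))
def inbox():
    b=np.load('box.npy'); s=manip.get_state(); c,w=np.cos(b[2]),np.sin(b[2]); d=s['tool_pos'][:2]-b[:2]
    R=np.array(s['tcp_rot']); print('box xy',(c*d[0]+w*d[1]).round(4),(-w*d[0]+c*d[1]).round(4),'z',s['tool_pos'][2].round(4),'ydeg',np.degrees(np.arctan2(R[1,1],R[0,1])-b[2]).round(1),'F',np.round(s['wrist_force'],1),'grip',s['grasp_force'],'t',s['t'])
E
python3 -c "
from h import *
plan(-.057,.078,.255,0)"
```

```text
t 0.7 row [-1.6057, -1.1416, 0.0043] 0.199 F [ 0.7  1.3 -0.1] gap 0.998
```

step_arm([
  [-0.13,-0.1,0,0.02],
  [-0.3,-0.22,0,0.04],
  [-0.5,-0.36,0,0.07],
  [-0.7,-0.5,0,0.1],
  [-0.85,-0.61,0,0.12],
  [-0.95,-0.68,0,0.14],
  [-1,-0.71,0,0.16],
  [-1,-0.71,0,0.16],
], grip=1, force=30)

```text
t: 1.7
tool_pos: [0.4022, 0.3454, 0.2566]
tcp_rot: [[-0.302, 0.953, 0.001], [0.953, 0.302, 0.0], [0.0, 0.001, -1.0]]
wrist_force: [-0.3, 0.4, 0.1]
finger_gap: 1.002
grasp_force: 0.0
```

```bash
python3 -c "
from h import *
plan(-.057,.078,.2,0)"
```

```text
t 1.7 row [-0.684, 0.2791, 0.1889] 0.0387 F [-0.3  0.4  0.1] gap 1.002
```

step_arm([
  [-0.12,0.05,0.03,0.01],
  [-0.28,0.12,0.07,0.02],
  [-0.45,0.19,0.12,0.03],
  [-0.6,0.245,0.16,0.039],
  [-0.684,0.279,0.189,0.039],
  [-0.684,0.279,0.189,0.039],
  [-0.684,0.279,0.189,0.039],
  [-0.684,0.279,0.189,0.039],
])

```text
t: 2.7
tool_pos: [0.5425, 0.1785, 0.1999]
tcp_rot: [[-0.067, 0.998, -0.0], [0.998, 0.067, 0.001], [0.001, 0.0, -1.0]]
wrist_force: [0.6, 0.1, -0.6]
finger_gap: 0.999
grasp_force: 0.0
```

```bash
python3 -c "
from h import *
plan(-.057,.078,.141,0); inbox()
import cv2
cv2.imwrite('pics/s1.png',cv2.resize(manip.camera('scene')[100:300,170:420,::-1],None,fx=3,fy=3))"
```

```text
t 2.7 row [-0.0119, 0.0043, 0.1963] 0.0006 F [ 0.6  0.1 -0.6] gap 0.999
box xy -0.0583 0.0815 z 0.1999 ydeg 0.2 F [ 0.6  0.1 -0.6] grip 0.0 t 2.7
```

View pics/s1.png

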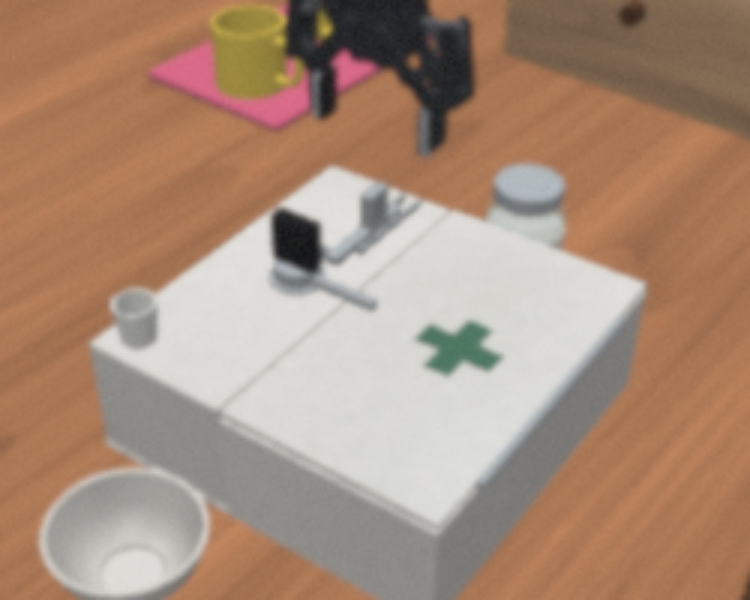

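The fingers, at about (320,95) and (428,132), straddle the tab at (374,205). Next I lower the arm and close them.

step_arm([
  [-0.01,0.004,0.03,0],
  [-0.012,0.004,0.08,0],
  [-0.012,0.004,0.13,0],
  [-0.012,0.004,0.17,0],
  [-0.012,0.004,0.196,0],
  [-0.012,0.004,0.196,0],
  [-0.012,0.004,0.196,0],
  [-0.012,0.004,0.196,0],
])

```text
t: 3.75
tool_pos: [0.545, 0.173, 0.1413]
tcp_rot: [[-0.063, 0.998, 0.001], [0.998, 0.063, 0.001], [0.0, 0.001, -1.0]]
wrist_force: [0.8, -0.5, -0.2]
finger_gap: 1.004
grasp_force: 0.0
```

step_arm([
  [0,0,0,0],
  [0,0,0,0],
  [0,0,0,0],
  [0,0,0,0],
  [0,0,0,0],
  [0,0,0,0],
  [0,0,0,0],
  [0,0,0,0],
], grip=-1, force=25)

```text
t: 4.75
tool_pos: [0.5435, 0.1728, 0.1408]
tcp_rot: [[-0.064, 0.998, -0.003], [0.998, 0.064, -0.0], [0.0, -0.003, -1.0]]
wrist_force: [-6.1, -0.4, 4.8]
finger_gap: 0.131
grasp_force: 29.9
```

```bash
python3 -c "
from h import *
plan(-.057,.112,.141,0); inbox()"
```

```text
t 4.75 row [0.1206, 0.0024, -0.0006] 0.0001 F [-6.1 -0.4  4.8] gap 0.131
box xy -0.0577 0.0758 z 0.1408 ydeg 0.0 F [-6.1 -0.4  4.8] grip 29.882671236991882 t 4.75
```

step_arm([
  [0.01,0,0,0],
  [0.03,0,0,0],
  [0.055,0,0,0],
  [0.08,0,0,0],
  [0.1,0,0,0],
  [0.112,0,0,0],
  [0.118,0,0,0],
  [0.123,0,0,0],
])

```text
t: 5.75
tool_pos: [0.5414, 0.205, 0.1406]
tcp_rot: [[-0.062, 0.998, -0.004], [0.998, 0.062, -0.006], [-0.006, -0.004, -1.0]]
wrist_force: [-5.8, -12.1, 6.9]
finger_gap: 0.131
grasp_force: 30.3
```

```bash
python3 -c "
from h import *
plan(-.057,.112,.141,0); inbox()"
```

```text
t 5.75 row [0.0131, 0.0025, -0.0014] -0.0003 F [ -5.8 -12.1   6.9] gap 0.131
box xy -0.0578 0.1081 z 0.1406 ydeg -0.1 F [ -5.8 -12.1   6.9] grip 30.289188623428345 t 5.75
```

step_arm([
  [0.01,0,0,0],
  [0.015,0,0,0],
  [0.015,0,0,0],
  [0.015,0,0,0],
  [0.015,0,0,0],
  [0.015,0,0,0],
  [0.015,0,0,0],
  [0.015,0,0,0],
])

```text
t: 6.75
tool_pos: [0.5414, 0.2052, 0.1404]
tcp_rot: [[-0.059, 0.998, -0.005], [0.998, 0.059, -0.01], [-0.01, -0.005, -1.0]]
wrist_force: [-6.4, -20.0, 8.9]
finger_gap: 0.133
grasp_force: 30.6
```

step_arm([
  [0,0,0,0],
  [0,0,0,0],
  [0,0,0,0],
  [0,0,0,0],
  [0,0,-0.05,0],
  [0,0,-0.12,0],
  [0,0,-0.18,0],
  [0,0,-0.2,0],
], grip=1)

```text
t: 7.75
tool_pos: [0.5428, 0.2145, 0.2027]
tcp_rot: [[-0.064, 0.998, 0.003], [0.998, 0.064, 0.002], [0.001, 0.003, -1.0]]
wrist_force: [-0.4, -0.5, 0.4]
finger_gap: 0.997
grasp_force: 0.0
```

```bash
python3 -c "
from h import *
import cv2
plan(-.07,0,.205,90); inbox()
for c in ('top','scene'):
  im=manip.camera(c);print(c,[(np.round(d['rect'],1).tolist(),round(d['score'],2)) for d in manip.find_in(c,'keeper_tab')][:2])
  print(proj(c,box2w(np.load('box.npy'),[[-.057,.078,.126],[-.057,.112,.126]])).round(1).tolist())
cv2.imwrite('pics/s2.png',cv2.resize(im[100:300,170:420,::-1],None,fx=3,fy=3))"
```

```text
t 7.75 row [-0.3915, -0.0474, -0.0083] -0.25 F [-0.4 -0.5  0.4] gap 0.997
box xy -0.0558 0.1174 z 0.2027 ydeg -0.0 F [-0.4 -0.5  0.4] grip 0.0 t 7.75
top [([219.4, 249.2, 32.6, 7.8], 0.45), ([258.4, 192.0, 139.2, 89.8], 0.45)]
[[223.2, 247.5], [206.7, 248.8]]
scene [([299.0, 166.6, 21.8, 27.1], 0.49)]
[[293.9, 168.3], [302.2, 161.8]]
```

View pics/s2.png

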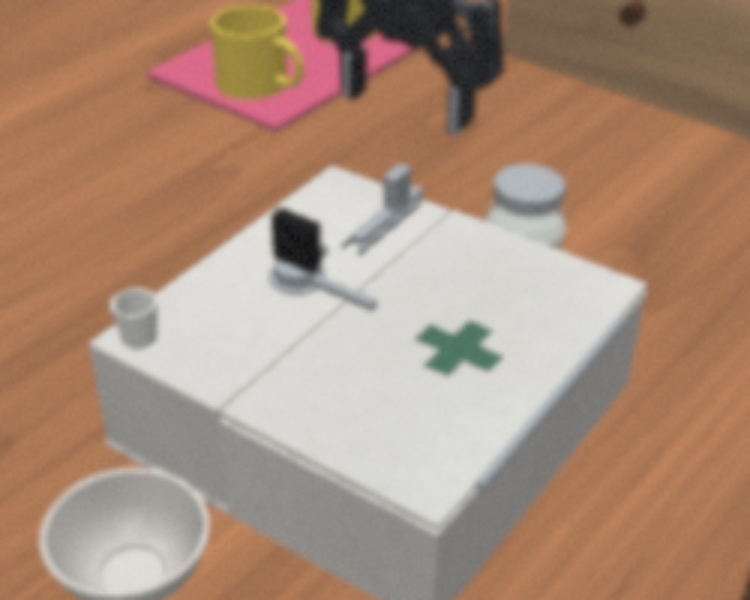

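The tab now stands at (397,188), where full opening predicts it. Now I move over the knob.

step_arm([
  [-0.04,-0.01,0,-0.029],
  [-0.1,-0.02,0,-0.058],
  [-0.18,-0.03,0,-0.087],
  [-0.26,-0.04,0,-0.116],
  [-0.33,-0.05,0,-0.145],
  [-0.37,-0.052,0,-0.174],
  [-0.391,-0.052,0,-0.203],
  [-0.391,-0.052,0,-0.23],
])

```text
t: 8.95
tool_pos: [0.5335, 0.0951, 0.1999]
tcp_rot: [[-0.998, 0.058, -0.002], [0.058, 0.998, -0.001], [0.002, -0.001, -1.0]]
wrist_force: [-0.1, 0.4, 0.6]
finger_gap: 1.004
grasp_force: 0.0
```

```bash
python3 -c "
from h import *
plan(-.0715,0,.205,90);plan(-.0715,0,.135,90); inbox();print(manip.get_state()['q'])"
```

```text
t 8.95 row [-0.0033, 0.0041, -0.017] -0.0193 F [-0.1  0.4  0.6] gap 1.004
t 8.95 row [-0.0036, 0.0043, 0.2163] -0.0193 F [-0.1  0.4  0.6] gap 1.004
box xy -0.0726 -0.0011 z 0.1999 ydeg 83.0 F [-0.1  0.4  0.6] grip 0.0 t 8.95
[-0.34968502  0.35377257  0.13585921  1.92682461 -0.06122726  0.86670692
  1.33060739]
```

step_arm([
  [-0.003,0.004,0,-0.019],
  [-0.003,0.004,0.03,-0.019],
  [-0.003,0.004,0.08,-0.019],
  [-0.003,0.004,0.13,-0.019],
  [-0.003,0.004,0.17,-0.019],
  [-0.003,0.004,0.187,-0.019],
  [-0.003,0.004,0.187,-0.019],
  [-0.003,0.004,0.187,-0.019],
])

```text
t: 9.95
tool_pos: [0.5353, 0.0973, 0.1451]
tcp_rot: [[-0.998, -0.057, 0.001], [-0.057, 0.998, 0.0], [-0.001, 0.0, -1.0]]
wrist_force: [-0.8, -0.1, 0.8]
finger_gap: 0.998
grasp_force: 0.0
```

step_arm([
  [0,0,0,0],
  [0,0,0,0],
  [0,0,0,0],
  [0,0,0,0],
  [0,0,0,0],
  [0,0,0,0],
  [0,0,0,0],
  [0,0,0,0],
], grip=-1, force=40)

```text
t: 10.95
tool_pos: [0.535, 0.0961, 0.145]
tcp_rot: [[-0.998, -0.056, 0.0], [-0.056, 0.998, -0.001], [0.0, -0.001, -1.0]]
wrist_force: [-0.9, -5.2, 5.4]
finger_gap: 0.17
grasp_force: 42.6
```

```bash
python3 -c "
from h import *
inbox();print(manip.get_state()['ft_torque'])"
```

```text
box xy -0.071 -0.0002 z 0.145 ydeg 89.6 F [-0.9 -5.2  5.4] grip 42.644121050834656 t 10.95
[-0.99124176  0.30822157 -0.0237608 ]
```

step_arm([
  [0,0,0,0.02],
  [0,0,0,0.045],
  [0,0,0,0.073],
  [0,0,0,0.101],
  [0,0,0,0.13],
  [0,0,0,0.158],
  [0,0,0,0.184],
  [0,0,0,0.2],
])

```text
t: 11.95
tool_pos: [0.5354, 0.0964, 0.145]
tcp_rot: [[-0.36, 0.933, 0.001], [0.933, 0.36, -0.001], [-0.001, 0.001, -1.0]]
wrist_force: [-0.7, -4.0, 4.1]
finger_gap: 0.17
grasp_force: 42.6
```

```bash
python3 -c "
from h import *
inbox();print(manip.get_state()['ft_torque'])"
```

```text
box xy -0.0707 0.0 z 0.145 ydeg 17.4 F [-0.7 -4.   4.1] grip 42.62499153614044 t 11.95
[-0.94856786  0.05624788  0.16628768]
```

step_arm([
  [0,0,0,0.006],
  [0,0,0,0.012],
  [0,0,0,0.016],
  [0,0,0,0.016],
  [0,0,0,0.016],
  [0,0,0,0.016],
  [0,0,0,0.016],
  [0,0,0,0.016],
])

```text
t: 12.95
tool_pos: [0.5353, 0.0964, 0.145]
tcp_rot: [[-0.275, 0.962, 0.001], [0.961, 0.275, -0.003], [-0.003, 0.0, -1.0]]
wrist_force: [-0.6, -5.5, 5.9]
finger_gap: 0.17
grasp_force: 71.9
```

```bash
python3 -c "
from h import *
import cv2
inbox();print(manip.get_state()['ft_torque'])
cv2.imwrite('pics/s3.png',cv2.resize(manip.camera('scene')[100:300,170:420,::-1],None,fx=3,fy=3))"
```

```text
box xy -0.0707 0.0 z 0.145 ydeg 12.3 F [-0.6 -5.5  5.9] grip 71.9202234596014 t 12.95
[-1.26729382  0.18868471  1.98638223]
```

View pics/s3.png

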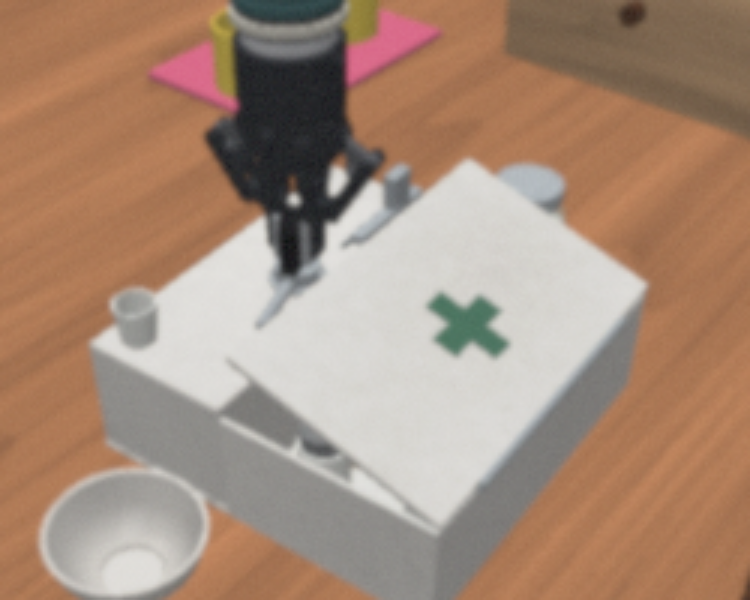

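At the stop (torque 2 N m), the lid stands open and the tongue points to (260,325), clear of the lid. I've held it there, so now I turn the knob back.

step_arm([
  [0,0,0,0],
  [0,0,0,-0.02],
  [0,0,0,-0.048],
  [0,0,0,-0.076],
  [0,0,0,-0.104],
  [0,0,0,-0.132],
  [0,0,0,-0.16],
  [0,0,0,-0.185],
])

```text
t: 14.0
tool_pos: [0.5351, 0.0962, 0.145]
tcp_rot: [[-0.991, 0.132, 0.0], [0.132, 0.991, -0.001], [-0.0, -0.001, -1.0]]
wrist_force: [-1.2, -5.7, 4.9]
finger_gap: 0.168
grasp_force: 42.6
```

step_arm([
  [0,0,0,-0.015],
  [0,0,0,-0.026],
  [0,0,0,-0.029],
  [0,0,0,-0.029],
  [0,0,0,-0.029],
  [0,0,0,-0.029],
  [0,0,0,-0.029],
  [0,0,0,-0.029],
])

```text
t: 15.0
tool_pos: [0.5351, 0.0961, 0.145]
tcp_rot: [[-0.999, -0.044, 0.0], [-0.044, 0.999, -0.001], [-0.0, -0.001, -1.0]]
wrist_force: [-1.4, -4.5, 5.1]
finger_gap: 0.17
grasp_force: 42.6
```

```bash
python3 -c "
from h import *
inbox();print(manip.get_state()['ft_torque'])"
```

```text
box xy -0.071 -0.0002 z 0.145 ydeg 88.9 F [-1.4 -4.5  5.1] grip 42.64119744300842 t 15.0
[-1.00137068  0.27749679  0.04932323]
```

Open, wait, then lift straight up.

step_arm([
  [0,0,0,0],
  [0,0,0,0],
  [0,0,0,0],
  [0,0,0,0],
  [0,0,0,0],
  [0,0,0,0],
  [0,0,0,0],
  [0,0,0,0],
], grip=1)

```text
t: 16.0
tool_pos: [0.5349, 0.0973, 0.1447]
tcp_rot: [[-0.999, -0.045, 0.0], [-0.045, 0.999, 0.0], [-0.0, 0.0, -1.0]]
wrist_force: [0.0, -0.3, -0.2]
finger_gap: 1.0
grasp_force: 0.0
```

step_arm([
  [0,0,-0.02,0],
  [0,0,-0.06,0],
  [0,0,-0.12,0],
  [0,0,-0.2,0],
  [0,0,-0.3,0],
  [0,0,-0.4,0],
  [0,0,-0.45,0],
  [0,0,-0.45,0],
])

```text
t: 17.0
tool_pos: [0.5354, 0.0974, 0.2808]
tcp_rot: [[-0.999, -0.045, 0.002], [-0.045, 0.999, 0.001], [-0.002, 0.001, -1.0]]
wrist_force: [-0.1, 0.8, -0.4]
finger_gap: 1.003
grasp_force: 0.0
```

```bash
python3 -c "
from h import *
import cv2
inbox()
cv2.imwrite('pics/s4.png',cv2.resize(manip.camera('scene')[100:300,170:420,::-1],None,fx=3,fy=3))"
```

```text
box xy -0.0706 0.001 z 0.2808 ydeg 88.9 F [-0.1  0.8 -0.4] grip 0.0 t 17.0
```

View pics/s4.png

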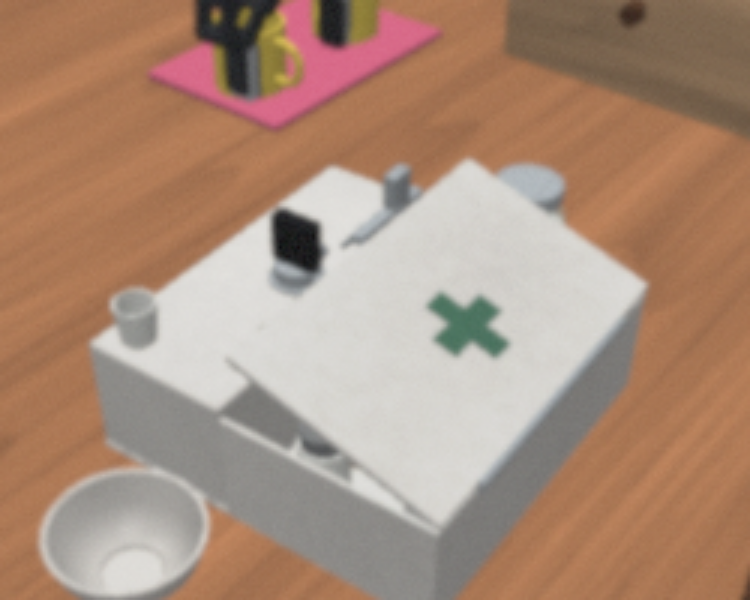

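The knob is back home at (297,240), the lid is ajar, and the tab is still aside at (397,188). The cup (135,318), jar and bowl haven't moved.

```bash
python3 -c "
from station import manip
print(manip.hand_in())"
```

```text
the job is handed in; nothing more can be done
None
```

The medicine box is open and the job is handed in at about 17 s: keeper fully aside, knob turned to its stop, held and back home, lid ajar, and the cup, jar and bowl not visibly moved.

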